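Hold the belt tensioner's bolt from behind its bracket

TASK

Clear the square wooden blank off the top of the lathe headstock and lay it in the shallow tray. Then reach down into the narrow gap behind the front bracket, grip the hexagonal bolt head hidden there, turn it until the drooping idler arm on the front of the bracket is level, and hold it so: finish while still gripping the bolt head and keeping it from turning back, as your workmate is about to tighten the nut. Do not touch the idler arm or its pulley, not even with the blank, and leave the other things on the bench where they are.

Things in the scene. Friction and masses are not known exactly. Their poses are not given: they have to be found in the camera images.
- headstock: Fixed lathe headstock stand. Origin: underside, below the bolt head; x from front bracket to rear pedestal, z up. Base slab 160x200x18. Dark steel bracket plate at x=-36..-24, 150 wide (y); grey pedestal block at x=24..74, 190 wide; both tops 158 above the bench. Gap between them 48 wide, 140 deep, open above and at both ends. A spindle nose sticks out behind to x=129, 85 up.
- bolt_head (a point): Centre of the steel hex bolt head in the gap: 32 across flats, 18 thick along its x, on the bolt axis, mid-gap, 130 above the bench (28 below the tops). x = bolt axis = headstock x; two flats face its own +y and -y (more every 60 deg). Turns with the idler arm: arm level = y level, those flats upright; at the start +y points 0.35 rad below level. A 26 mm boss joins it to the bracket.
- idler_pulley (a point): Centre of the 62 mm aluminium pulley on the idler arm, in front of the bracket, 85 mm out from the bolt axis along the bolt head's +y and 59 mm before the head along -x. Arm and pulley are one piece with the bolt head and lie at x=-42..-76 from it. Their weight turns the bolt (about 0.1 N m) and drops it to its lower stop whenever not held.
- tensioner (a joint): Angle of bolt head and idler arm together about the headstock's +x axis, rad: 0 = arm level, negative = arm end below level, positive turning (+y towards +z) raises it. Stops at -0.35 (start; it falls back there) and +0.35.
- blank_mid (a point): Centre of the loose square wooden turning blank, 130 (its x) x 34 (its y) x 36 (z), about 0.11 kg; starts lying across the gap, on top of bracket and pedestal, over the bolt head, roughly along the headstock's x.
- tray: Fixed shallow open plastic tray, outside 270 (x) x 170 (y) x 50 high, walls and floor 5 thick. Origin: centre of its underside on the bench.
- turned_knob: Loose turned wooden knob, 48 diameter, 70 high, standing. Origin: centre of the underside. Leave alone.
- jar: Loose glass jar, 60 diameter, 85 high. Origin: centre of the underside. Leave alone.
- mallet: Loose wooden mallet lying, head a cylinder 68 diameter x 110 long with handle. Origin: on the bench below one end of the head. Leave alone.

How it is judged:
By the outcome, as a careful person would: the job done as asked, in the order asked, and still so for the second after the job is handed in, while the arm keeps its last pose, push and grip.
It also fails if it takes over 58 s, if anything falls off the work surface, if the arm or the gripper's body presses on something with over 40 N, if the wrist force passes 120 N, or if a joint passes its speed limit or range.

ROBOT

A 7-joint arm with a two-finger parallel gripper is mounted at the origin on the work surface. World frame = base frame: x ahead of the robot, y to its left, z up, the work surface at z = 0. Lengths are in m, angles in rad, forces in N, time in s.
With the tool pointing down it reaches from about 0.35 to 0.9 m from the base axis. Payload 19.9 kg.
Tool frame: the origin (TCP) lies on the front face of the gripper's body, between the roots of the fingers; the fingertips stand ahead of it and the grasp point (between the pads) lies 78 mm ahead of it (tcp_to_tips is the z of the fingertips in the tool frame, in m); z points along the fingers, y is the direction in which the jaws open and shut (so a half turn about z gives the same grasp; the last joint's range is limited). The gripper opens to 94 mm and grips with 3 to 60 N. Pads are 16 mm wide; open, the fingers measure 119 mm over their backs; the gripper's body (75 mm by 177 mm) begins 78 mm behind the grasp point.
Start: joints at [1.216, 0.417, -0.01, 1.614, 0.005, 1.111, -0.053], TCP at [0.192, -0.595, 0.303] pointing down, gripper open.
Joint ranges: [-2.81, 2.81], [-0.39, 2.02], [-1.27, 1.25], [0.06, 2.57], [-1.19, 4.33], [0.19, 2], [-2.82, 2.82]. Speed limits (rad/s): [1.89, 1.89, 2.39, 2.39, 3.01, 3.01, 3.01].

INTERFACE

Orientations are given as a unit quaternion [x, y, z, w].
In Python, from cell import read_state, read_camera, finish_job, tcp_to_tips gives the robot as it stands.
- The arm moves only by the tool move_arm, never from a script. Its argument "deltas" is a list of rows, each a list of 3 entries, a list of its own where there are three numbers: the turn, a rotation vector about the tool's x, y, z in rad, then the shift along the tool's x, y, z in mm, then the finger opening in mm, from 0 to 94. In form: [[[ax, ay, az], [dx, dy, dz], gripper], ...]. A call has 1 to 20 rows; each row is the pose to reach, as a shift and turn from the pose commanded when the call began, along the tool's axes at that moment; what a row does not reach only later rows make up. A row lasts 1/10 s, in which the tool goes at most 50 mm and 8.59 degrees, less where a joint would pass 70% of its speed; a pose out of reach is approached as far as the arm can. A call with a gripper value outside its range is refused whole. The fingers move at their own pace and stop on an object; the grip force is fixed at half the most. Time passes only in rows, so rows that repeat a pose let the fingers close. It gives the time, the measured TCP pose, the force and the opening at its end, in the units of the state.
- read_state(): the state, without advancing time (a new reading comes with each control period).
- read_camera(name): name is "side" or "top"; returns a dict with "frame" (384x512x3 uint8, red, green, blue), "fx", "fy", "cx", "cy" (pixels), "R" (3x3) and "t" (3): a world point X has camera coordinates R X + t. Camera axes: x right, y down, z forward; pixel columns grow to the right and rows downward; lengths in m; the calibration is good to about 2 mm. A picture is of the moment at which its call begins. There is no depth.
- finish_job(): hands the job in, once; it reports no verdict.
The state is a dict: "time": time; "q": joint angles; "joint_vel": joint speeds; "effort": joint torques, N m; "tcp_pos": TCP position; "tcp_rot": TCP orientation; "wrist_force": force on the tool from outside, world axes, zero at the start; "ft_torque": the same for the moment, N m; "grip_width": finger opening in m.
Only numpy, scipy, OpenCV 4.12 (cv2) and the standard library are available. Lean on these libraries where they do the work, as an engineer would, in place of code of your own. Each camera call takes 0.05 s, during which the arm holds its last target. There are 200 camera calls.

## Working session

There is one attempt and no reset: what is moved stays moved. The work goes in short steps, Python scripts to look and compute and a tool call to move; the robot and the scene stay as the last step left them, time stands still between calls to the robot, and variables do not carry over. Pictures are saved under pics/ and viewed, about 8 in all and at most 12, crops included, and the job is handed in when it is done.

Besides the shell and the picture viewer there is one more tool, called after "Call:" in YAML: its name, and indented under it one key for each argument. move_arm: Moves the arm, as the interface text tells. Its arguments: {"type":"object","properties":{"deltas":{"type":"array","items":{"type":"array"}}},"required":["deltas"]}

```bash
mkdir -p pics; python3 - <<'E'
from cell import *
import cv2,json
s=read_state();print({k:s[k] for k in('time','tcp_pos','tcp_rot','wrist_force','grip_width')},tcp_to_tips)
for n in('side','top'):
    c=read_camera(n);cv2.imwrite(f'pics/{n}0.png',cv2.resize(c['frame'][:,:,::-1],(768,576)))
    print(n,c['fx'],c['fy'],c['cx'],c['cy'],c['R'],c['t'])
E
```

```text
{'time': 0.0, 'tcp_pos': array([ 0.19226842, -0.59440854,  0.30199706]), 'tcp_rot': array([ 9.87789476e-01,  1.55793277e-01, -1.40672069e-04, -6.21409599e-04]), 'wrist_force': array([ 0.37175437,  0.47193784, -0.04229928]), 'grip_width': 0.09381982613148393} 0.0972
side 351.8863333353211 351.8863333353211 256.19879304127704 189.92605420206422 [[ 0.69910943 -0.71501416 -0.00086834]
 [-0.42906331 -0.41854715 -0.80045172]
 [ 0.57197087  0.55997592 -0.5993966 ]] [-0.41615406  0.36079348  0.58882942]
top 354.6583082259503 354.6583082259503 262.00462440026376 188.465652356448 [[ 0.02564182 -0.99965089 -0.00637112]
 [-0.98259078 -0.0240301  -0.18422248]
 [ 0.18400507  0.010984   -0.98286392]] [-0.01726466  0.62763036  0.77951689]
```

View pics/side0.png

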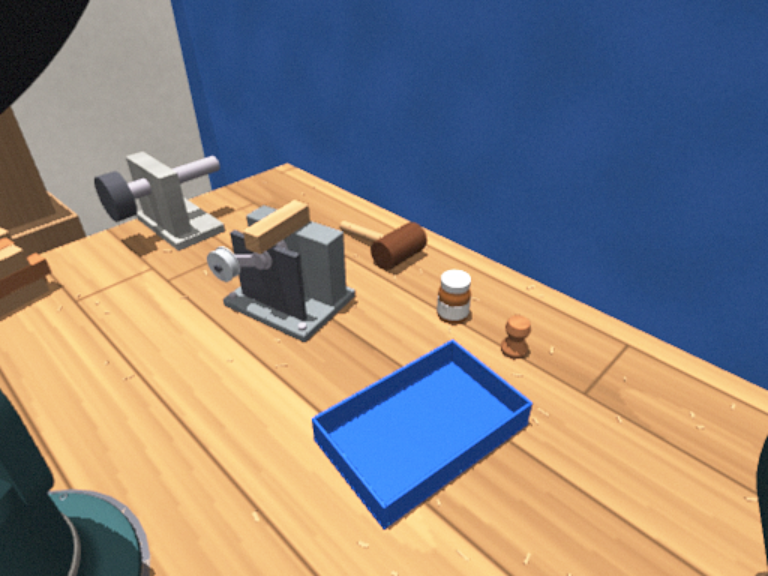

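View pics/top0.png

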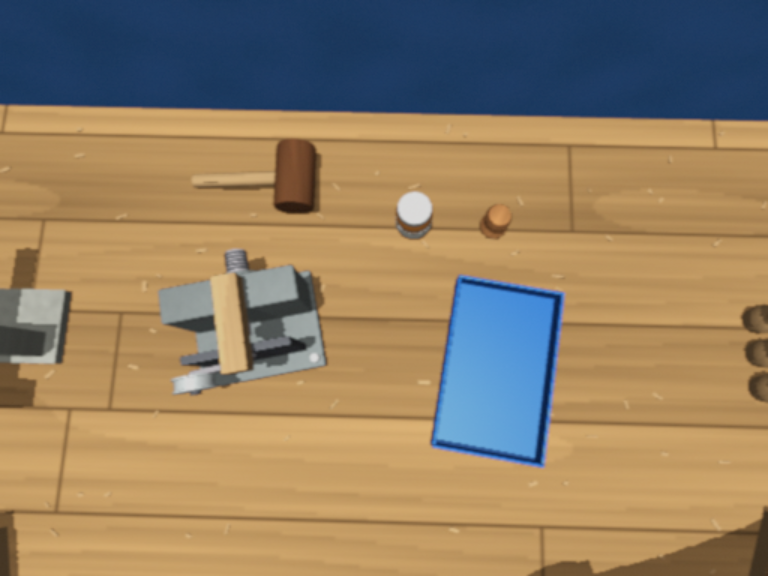

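The top view (1.5x) shows the headstock around (240,320), pulley at about (193,383), blank running (228,275)–(234,372), and tray centre at about (498,370). I'll enlarge the headstock to measure it.

```bash
python3 - <<'E'
import cv2,numpy as np
from cell import *
a=read_camera('top')['frame'][155:270,95:225,::-1];b=read_camera('side')['frame'][125:230,130:245,::-1]
a=cv2.resize(a,None,fx=5,fy=5,interpolation=cv2.INTER_CUBIC)
b=cv2.resize(b,None,fx=5,fy=5,interpolation=cv2.INTER_CUBIC)
cv2.imwrite('pics/a.png',a);cv2.imwrite('pics/b.png',b)
E
```

```text
(no output)
```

View pics/a.png

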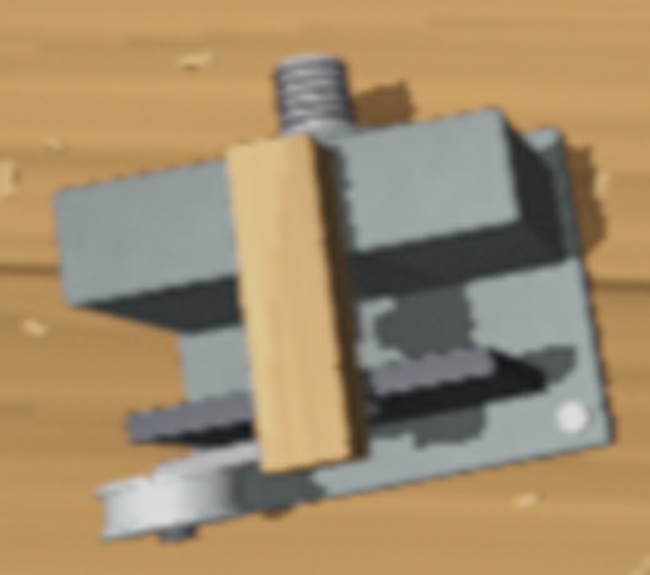

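View pics/b.png

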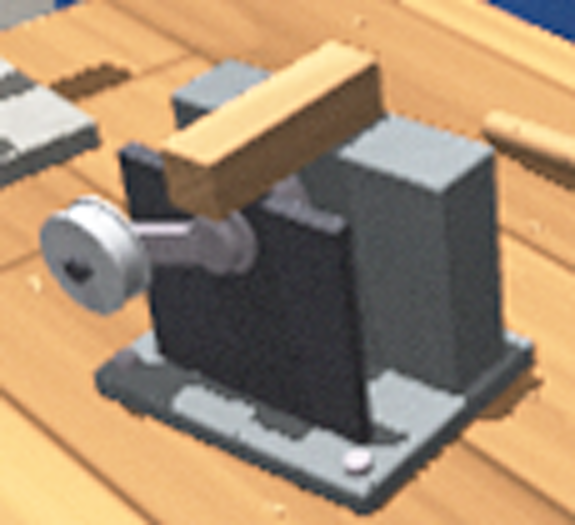

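Crop read-offs. Top: pedestal top corners (68,303), (55,192), (498,109), (519,215). Bracket front top corners (130,440), (495,370). Blank top corners (228,150), (312,135), (355,458), (262,470). Side: matching corners are visible. Next I'll fit the poses.

```bash
cat > h.py <<'E'
import numpy as np,cv2
from cell import *
from scipy.optimize import least_squares
from scipy.spatial.transform import Rotation as Ro
C={n:read_camera(n) for n in('top','side')}
def proj(n,X):
    c=C[n];p=np.atleast_2d(X)@c['R'].T+c['t'];return np.c_[c['fx']*p[:,0]/p[:,2]+c['cx'],c['fy']*p[:,1]/p[:,2]+c['cy']]
def T(q,P):
    P=np.array(P,float)/1000;c,s=np.cos(q[2]),np.sin(q[2]);return np.c_[q[0]+c*P[:,0]-s*P[:,1],q[1]+s*P[:,0]+c*P[:,1],P[:,2]]
def fit(obs,q0):
    f=lambda q:np.concatenate([(proj(n,T(q,P))-U).ravel() for n,P,U in obs])
    r=least_squares(f,q0,loss='soft_l1');return r.x,np.round(r.fun.reshape(-1,2),1)
def cr(p,o,k): return (np.array(p,float)+.5)/k-.5+o
E
python3 - <<'E'
from h import *
t=lambda p:cr(p,[95,155],5); s=lambda p:cr(p,[130,125],5)
q,r=fit([('top',[[24,95,158],[74,95,158],[74,-95,158],[24,-95,158],[-36,75,158],[-36,-75,158]],t([[68,303],[55,192],[498,109],[519,215],[130,440],[495,370]])),
 ('side',[[24,-95,158],[74,-95,158],[-36,-75,158],[-36,75,158]],s([[443,190],[495,152],[345,232],[120,152]]))],[.6,.2,0])
print('head',q,r.tolist())
b,r=fit([('top',[[65,17,194],[65,-17,194],[-65,-17,194],[-65,17,194]],t([[228,150],[312,135],[355,458],[262,470]])),
 ('side',[[65,17,194],[65,-17,194],[-65,-17,194],[-65,17,194]],s([[330,42],[380,65],[217,180],[165,150]]))],[.6,.2,0])
print('blank',b,r.tolist())
y,r=fit([('top',[[135,85,50],[135,-85,50],[-135,-85,50],[-135,85,50]],cr([[458,277],[563,292],[543,465],[432,444]],0,1.5))],[.6,-.2,0])
print('tray',y,r.tolist())
S=read_state();R=Ro.from_quat(S['tcp_rot']);print(S['time'],R.as_matrix().round(3))
E
```

```text
head [0.54180102 0.21464564 0.21963178] [[-0.6, 0.5], [-0.7, -0.8], [0.9, -1.5], [0.6, 0.4], [0.2, 0.2], [0.4, -0.1], [-0.1, -0.1], [0.8, -1.1], [-1.7, 0.3], [-0.8, -0.3]]
blank [0.54538443 0.20832843 0.21169066] [[-0.1, -0.5], [0.1, -0.6], [0.4, -0.0], [1.5, 0.9], [0.1, -0.0], [-0.0, -1.4], [-1.4, -2.7], [-1.3, -0.6]]
tray [ 0.50272386 -0.16813663 -0.14634237] [[-0.2, -2.9], [0.6, -1.0], [0.3, 0.9], [-0.8, 1.3]]
0.3 [[ 0.951  0.308 -0.   ]
 [ 0.308 -0.951  0.   ]
 [-0.    -0.    -1.   ]]
```

```bash
cat > g.py <<'E'
import numpy as np
from cell import *
from scipy.spatial.transform import Rotation as Ro
def goal(p,yaw,tilt=0):
    # tool x along yaw, z down, tilted by tilt about headstock/world direction of tool x
    R=Ro.from_euler('z',yaw)*Ro.from_euler('x',tilt)*Ro.from_matrix(np.diag([1.,-1,-1]))
    S=read_state();Rc=Ro.from_quat(S['tcp_rot'])
    print('turn',(Rc.inv()*R).as_rotvec().round(3),'shift mm',(Rc.inv().apply(np.array(p)-S['tcp_pos'])*1000).round(1))
def st():
    S=read_state();print(round(S['time'],2),S['tcp_pos'].round(4),'F',S['wrist_force'].round(1),'w',round(S['grip_width'],4),'q',S['q'].round(2))
E
python3 -c "
from g import *
goal([.545,.208,.40],.212)"
```

```text
turn [-0.     0.     0.101] shift mm [ 582.5 -655.2  -97.3]
```

Call:
move_arm:
  deltas:
    - [[0, 0, 0], [0, 0, -50], 80]
    - [[0, 0, 0], [30, -33, -97], 80]
    - [[0, 0, 0.101], [583, -655, -97], 80]
    - [[0, 0, 0.101], [583, -655, -97], 80]
    - [[0, 0, 0.101], [583, -655, -97], 80]
    - [[0, 0, 0.101], [583, -655, -97], 80]
    - [[0, 0, 0.101], [583, -655, -97], 80]
    - [[0, 0, 0.101], [583, -655, -97], 80]
    - [[0, 0, 0.101], [583, -655, -97], 80]
    - [[0, 0, 0.101], [583, -655, -97], 80]
    - [[0, 0, 0.101], [583, -655, -97], 80]
    - [[0, 0, 0.101], [583, -655, -97], 80]
    - [[0, 0, 0.101], [583, -655, -97], 80]
    - [[0, 0, 0.101], [583, -655, -97], 80]
    - [[0, 0, 0.101], [583, -655, -97], 80]
    - [[0, 0, 0.101], [583, -655, -97], 80]
    - [[0, 0, 0.101], [583, -655, -97], 80]
    - [[0, 0, 0.101], [583, -655, -97], 80]
    - [[0, 0, 0.101], [583, -655, -97], 80]
    - [[0, 0, 0.101], [583, -655, -97], 80]

```text
time: 2.3
tcp_pos: [0.5456, 0.213, 0.3989]
tcp_rot: [0.994, 0.108, -0.001, -0.001]
wrist_force: [-0.2, -0.8, -0.0]
grip_width: 0.0797
```

```bash
python3 -c "
from g import *
st();goal([.545,.208,.40],.212);goal([.545,.208,.26],.212)"
```

```text
2.3 [0.5456 0.213  0.3989] F [-0.2 -0.8 -0. ] w 0.0797 q [ 0.14  0.35 -0.74  1.57  0.24  1.31 -1.98]
turn [-0.003  0.001  0.005] shift mm [-1.7  4.7 -1.1]
turn [-0.003  0.001  0.005] shift mm [ -1.5   5.1 138.9]
```

Call:
move_arm:
  deltas:
    - [[0, 0, 0], [0, 0, 40], 80]
    - [[0, 0, 0], [0, 0, 80], 80]
    - [[0, 0, 0], [0, 0, 110], 80]
    - [[0, 0, 0], [0, 0, 130], 80]
    - [[0, 0, 0], [0, 0, 140], 80]
    - [[0, 0, 0], [0, 0, 140], 80]

```text
time: 2.9
tcp_pos: [0.5452, 0.2075, 0.2589]
tcp_rot: [0.994, 0.106, -0.001, 0.0]
wrist_force: [-0.0, -0.1, 1.1]
grip_width: 0.0804
```

```bash
python3 - <<'E'
from h import *;from g import *
st();goal([.545,.208,.26],.212)
a=C['top']['frame'][155:270,95:225,::-1];b=C['side']['frame'][110:230,130:245,::-1]
f=lambda i:cv2.resize(i,(390,390*i.shape[0]//i.shape[1]),interpolation=cv2.INTER_CUBIC)
a,b=f(a),f(b);h=min(len(a),len(b));cv2.imwrite('pics/c.png',np.hstack([a[:h],b[:h]]))
E
```

```text
3.0 [0.5458 0.208  0.2607] F [-0.3 -0.2  1.3] w 0.0802 q [ 0.11  0.47 -0.69  1.74  0.34  1.05 -2.05]
turn [-0.    -0.001 -0.   ] shift mm [-0.8 -0.1  0.7]
```

View pics/c.png

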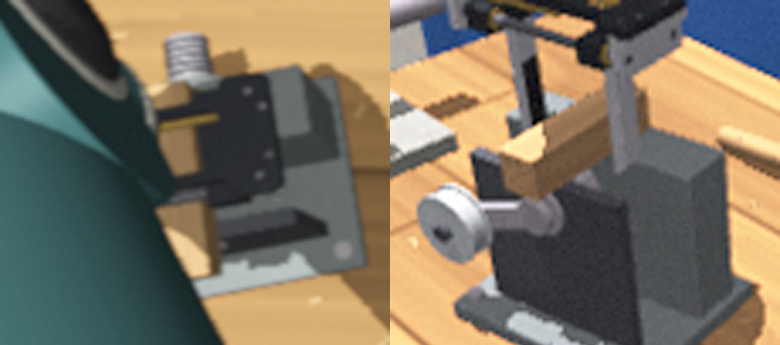

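The fingers straddle the blank: the side view has the tips at about (540,110) and (620,165). I'll close and lift.

Call:
move_arm:
  deltas:
    - [[0, 0, 0], [0, 0, 0], 20]
    - [[0, 0, 0], [0, 0, 0], 20]
    - [[0, 0, 0], [0, 0, 0], 20]
    - [[0, 0, 0], [0, 0, 0], 20]
    - [[0, 0, 0], [0, 0, 0], 20]
    - [[0, 0, 0], [0, 0, 0], 20]
    - [[0, 0, 0], [0, 0, 0], 20]
    - [[0, 0, 0], [0, 0, -15], 20]
    - [[0, 0, 0], [0, 0, -40], 20]
    - [[0, 0, 0], [0, 0, -80], 20]
    - [[0, 0, 0], [0, 0, -110], 20]
    - [[0, 0, 0], [0, 0, -110], 20]

```text
time: 4.2
tcp_pos: [0.5462, 0.2088, 0.3746]
tcp_rot: [0.994, 0.106, 0.003, -0.001]
wrist_force: [0.3, 1.2, -0.7]
grip_width: 0.0335
```

```bash
python3 -c "
from g import *
st();goal([.503,-.168,.37],-.146);goal([.503,-.168,.11],-.146)"
```

```text
4.2 [0.5462 0.2088 0.3746] F [ 0.3  1.2 -0.7] w 0.0335 q [ 0.15  0.36 -0.73  1.61  0.25  1.26 -1.99]
turn [-0.002 -0.006  0.358] shift mm [-121.5  359.3    3.6]
turn [-0.002 -0.006  0.358] shift mm [-123.1  359.4  263.6]
```

Call:
move_arm:
  deltas:
    - [[0, 0, 0], [-5, 15, 0], 20]
    - [[0, 0, 0.05], [-15, 44, 0], 20]
    - [[0, 0, 0.1], [-27, 80, 0], 20]
    - [[0, 0, 0.15], [-40, 118, 0], 20]
    - [[0, 0, 0.2], [-53, 156, 0], 20]
    - [[0, 0, 0.25], [-66, 194, 0], 20]
    - [[0, 0, 0.3], [-79, 232, 0], 20]
    - [[0, 0, 0.33], [-92, 270, 0], 20]
    - [[0, 0, 0.35], [-104, 308, 0], 20]
    - [[0, 0, 0.358], [-114, 340, 0], 20]
    - [[0, 0, 0.358], [-121, 359, 0], 20]
    - [[0, 0, 0.358], [-121, 359, 40], 20]
    - [[0, 0, 0.358], [-121, 359, 85], 20]
    - [[0, 0, 0.358], [-121, 359, 130], 20]
    - [[0, 0, 0.358], [-121, 359, 175], 20]
    - [[0, 0, 0.358], [-121, 359, 210], 20]
    - [[0, 0, 0.358], [-121, 359, 230], 20]
    - [[0, 0, 0.358], [-121, 359, 245], 20]
    - [[0, 0, 0.358], [-121, 359, 245], 20]

```text
time: 6.1
tcp_pos: [0.502, -0.1682, 0.1233]
tcp_rot: [0.997, -0.073, -0.001, -0.0]
wrist_force: [-0.3, -1.2, -1.5]
grip_width: 0.0339
```

```bash
python3 - <<'E'
from h import *;from g import *
st();goal([.503,-.168,.11],-.146)
cv2.imwrite('pics/d.png',cv2.resize(np.hstack([C['side']['frame'],C['top']['frame']])[100:,:,::-1],(800,222)))
E
```

```text
6.2 [ 0.503  -0.1685  0.1254] F [ 0.2  0.5 -1.1] w 0.034 q [ 0.6   0.53 -0.41  1.97  0.32  0.71 -1.72]
turn [ 0.    -0.001 -0.   ] shift mm [-0.1 -0.5 15.4]
```

View pics/d.png

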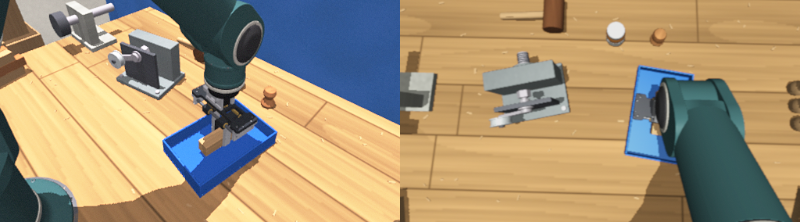

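The blank is inside the tray walls and about 18 mm above the floor. I'll lower it, release and lift.

Call:
move_arm:
  deltas:
    - [[0, 0, 0], [0, 0, 8], 20]
    - [[0, 0, 0], [0, 0, 13], 20]
    - [[0, 0, 0], [0, 0, 16], 20]
    - [[0, 0, 0], [0, 0, 17], 20]
    - [[0, 0, 0], [0, 0, 17], 60]
    - [[0, 0, 0], [0, 0, 17], 60]
    - [[0, 0, 0], [0, 0, 17], 60]
    - [[0, 0, 0], [0, 0, 17], 60]
    - [[0, 0, 0], [0, 0, 17], 60]
    - [[0, 0, 0], [0, 0, -15], 60]
    - [[0, 0, 0], [0, 0, -60], 60]
    - [[0, 0, 0], [0, 0, -105], 60]
    - [[0, 0, 0], [0, 0, -150], 60]
    - [[0, 0, 0], [0, 0, -190], 60]
    - [[0, 0, 0], [0, 0, -190], 60]

```text
time: 7.7
tcp_pos: [0.5041, -0.1686, 0.3198]
tcp_rot: [0.997, -0.073, 0.004, 0.001]
wrist_force: [0.4, 0.1, -0.6]
grip_width: 0.0602
```

```bash
python3 - <<'E'
from h import *;from g import *
st();
cv2.imwrite('pics/e.png',np.hstack([cv2.resize(C['side']['frame'][210:360,200:400,::-1],(400,300)),cv2.resize(C['top']['frame'][155:275,95:255,::-1],(400,300),interpolation=2)]))
h=np.array([.5418,.2146,0.216])
d=lambda o:T(h,[o])[0]
# a tilted grasp at distance L above bolt head
for L in(180,79):
    goal(d([0,np.sin(.35)*L,130+np.cos(.35)*L]),h[2],-.35)
E
```

```text
7.8 [ 0.5027 -0.1685  0.3152] F [-1.1  0.2 -0.3] w 0.0599 q [ 0.69  0.27 -0.5   1.82  0.15  1.08 -1.58]
turn [-0.345  0.062 -0.359] shift mm [ -39.1 -442.5   15.8]
turn [-0.345  0.062 -0.359] shift mm [ -26.9 -410.1  110.7]
```

View pics/e.png

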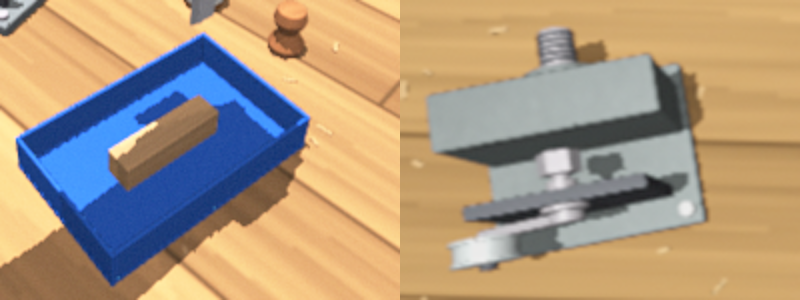

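The blank lies flat in the tray, and the bolt head now shows at crop (557,163). I'll check that against the fitted pose.

```bash
python3 - <<'E'
from h import *
from g import goal
h=np.array([.5418,.2146,0.216])
P=proj('top',T(h,[[0,0,130],[9,0,147],[-9,0,147]]))
print(P.round(1), ((P-[95,155])*2.5+[400,0]).round(0).tolist())
# refit incl. new crop corners
t=lambda p:cr(np.array(p)-[400,0],[95,155],2.5)
print(fit([('top',[[24,95,158],[74,95,158],[74,-95,158],[24,-95,158],[-36,75,158],[-36,-75,158]],t([[434,152],[428,98],[650,56],[660,108],[463,218],[648,184]]))],h))
L=200;goal(T(h,[[0,np.sin(.35)*L,130+np.cos(.35)*L]])[0],h[2],-.35)
E
```

```text
[[159.1 219.6]
 [156.1 214.6]
 [157.3 223. ]] [[560.0, 161.0], [553.0, 149.0], [556.0, 170.0]]
(array([0.5415289 , 0.21481753, 0.21547505]), array([[-0.7,  0.2],
       [-1. , -1.8],
       [ 0.5, -2. ],
       [ 0.3,  0.4],
       [ 0.7,  0.9],
       [-0. ,  0.5]]))
turn [-0.347  0.065 -0.358] shift mm [ -40.9 -448.8   -4. ]
```

Call:
move_arm:
  deltas:
    - [[0, 0, 0], [-2, -20, -4], 60]
    - [[0, 0, -0.05], [-6, -60, -4], 60]
    - [[-0.05, 0.01, -0.1], [-10, -100, -4], 60]
    - [[-0.1, 0.02, -0.15], [-14, -140, -4], 60]
    - [[-0.15, 0.03, -0.2], [-18, -180, -4], 60]
    - [[-0.2, 0.04, -0.25], [-22, -220, -4], 60]
    - [[-0.25, 0.05, -0.3], [-26, -260, -4], 60]
    - [[-0.3, 0.06, -0.33], [-30, -300, -4], 60]
    - [[-0.347, 0.065, -0.358], [-34, -345, -4], 60]
    - [[-0.347, 0.065, -0.358], [-37, -390, -4], 60]
    - [[-0.347, 0.065, -0.358], [-40, -430, -4], 60]
    - [[-0.347, 0.065, -0.358], [-41, -449, -4], 60]
    - [[-0.347, 0.065, -0.358], [-41, -449, -4], 60]
    - [[-0.347, 0.065, -0.358], [-41, -449, -4], 60]

```text
time: 9.3
tcp_pos: [0.5273, 0.2815, 0.3173]
tcp_rot: [0.979, 0.106, 0.019, 0.174]
wrist_force: [0.5, -0.5, 0.7]
grip_width: 0.0597
```

```bash
python3 - <<'E'
from h import *;from g import *
h=np.array([.5417,.2147,0.216]);st()
for L in(200,120,79): goal(T(h,[[0,np.sin(.35)*L,130+np.cos(.35)*L]])[0],h[2],-.35)
E
```

```text
9.4 [0.5276 0.2805 0.3181] F [ 0.  -0.3  0.2] w 0.0597 q [-0.16  0.5  -0.7   1.6   0.61  1.41 -2.36]
turn [ 0.002  0.    -0.001] shift mm [-0.4 -1.3 -0.3]
turn [ 0.002  0.    -0.001] shift mm [-0.4 -1.4 79.7]
turn [ 0.002  0.    -0.001] shift mm [ -0.4  -1.5 120.7]
```

Call:
move_arm:
  deltas:
    - [[0, 0, 0], [0, -1, 20], 60]
    - [[0, 0, 0], [0, -1, 45], 60]
    - [[0, 0, 0], [0, -1, 65], 60]
    - [[0, 0, 0], [0, -1, 75], 60]
    - [[0, 0, 0], [0, -1, 75], 60]

```text
time: 9.9
tcp_pos: [0.533, 0.2561, 0.2471]
tcp_rot: [0.979, 0.105, 0.019, 0.174]
wrist_force: [0.0, 0.2, 0.4]
grip_width: 0.0602
```

```bash
python3 - <<'E'
from h import *;from g import *
h=np.array([.5417,.2147,0.216]);st()
for L in(125,79): goal(T(h,[[0,np.sin(.35)*L,130+np.cos(.35)*L]])[0],h[2],-.35)
cv2.imwrite('pics/f.png',np.hstack([cv2.resize(C['side']['frame'][110:230,130:250,::-1],(400,400),interpolation=2),cv2.resize(C['top']['frame'][155:275,95:215,::-1],(400,400),interpolation=2)]))
E
```

```text
10.0 [0.5331 0.2575 0.2487] F [-0.   0.3 -0.4] w 0.0598 q [-0.14  0.56 -0.67  1.68  0.67  1.28 -2.4 ]
turn [ 0.001 -0.002 -0.001] shift mm [-0.8  0.3  1.5]
turn [ 0.001 -0.002 -0.001] shift mm [-0.9  0.3 47.5]
```

View pics/f.png

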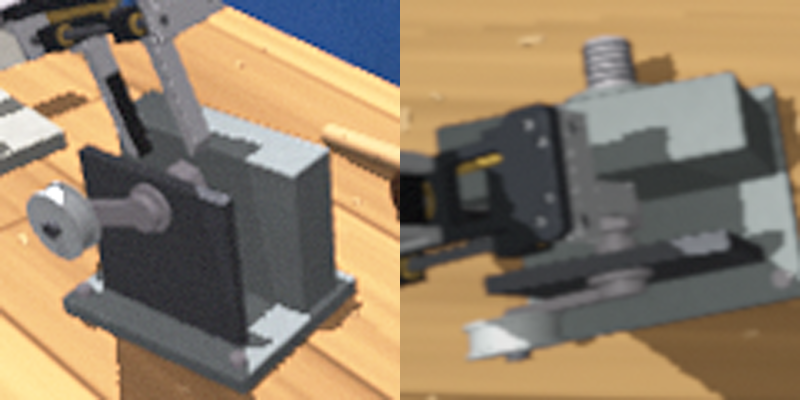

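The fingers line up with the gap either side of the bolt head, with no contact. Next I'll descend gently.

Call:
move_arm:
  deltas:
    - [[0, 0, 0], [0, 0, 8], 60]
    - [[0, 0, 0], [0, 0, 16], 60]
    - [[0, 0, 0], [0, 0, 24], 60]
    - [[0, 0, 0], [0, 0, 32], 60]
    - [[0, 0, 0], [0, 0, 39], 60]
    - [[0, 0, 0], [0, 0, 44], 60]
    - [[0, 0, 0], [0, 0, 46], 60]
    - [[0, 0, 0], [0, 0, 46], 60]
    - [[0, 0, 0], [0, 0, 46], 60]

```text
time: 10.9
tcp_pos: [0.5364, 0.2422, 0.2049]
tcp_rot: [0.979, 0.106, 0.02, 0.173]
wrist_force: [0.1, -0.2, 0.1]
grip_width: 0.0602
```

```bash
python3 - <<'E'
from h import *;from g import *
h=np.array([.5417,.2147,0.216]);st()
for L in(79,): goal(T(h,[[0,np.sin(.35)*L,130+np.cos(.35)*L]])[0],h[2],-.35)
E
```

```text
11.0 [0.5364 0.2422 0.205 ] F [ 0.6 -0.5 -0.4] w 0.0602 q [-0.13  0.6  -0.64  1.73  0.71  1.21 -2.43]
turn [ 0.001 -0.002 -0.001] shift mm [-0.7  0.6  1. ]
```

Free of contact at full depth. Close.

Call:
move_arm:
  deltas:
    - [[0, 0, 0], [0, 0, 0], 45]
    - [[0, 0, 0], [0, 0, 0], 38]
    - [[0, 0, 0], [0, 0, 0], 34]
    - [[0, 0, 0], [0, 0, 0], 20]
    - [[0, 0, 0], [0, 0, 0], 20]
    - [[0, 0, 0], [0, 0, 0], 20]
    - [[0, 0, 0], [0, 0, 0], 20]
    - [[0, 0, 0], [0, 0, 0], 20]

```text
time: 11.8
tcp_pos: [0.5363, 0.2424, 0.2046]
tcp_rot: [0.979, 0.106, 0.02, 0.173]
wrist_force: [0.3, 5.2, -4.9]
grip_width: 0.0318
```

```bash
python3 - <<'E'
from h import *;from g import *
S=read_state();h=np.array([.5417,.2147,0.216]);st();print(S['ft_torque'])
L=79
for a in(-.35,-.25,-.15,-.05,0,.01): goal(T(h,[[0,-np.sin(a)*L,130+np.cos(a)*L]])[0],h[2],a)
E
```

```text
11.9 [0.5363 0.2424 0.2046] F [-0.2  5.8 -4.9] w 0.0317 q [-0.13  0.6  -0.64  1.73  0.71  1.21 -2.43]
[1.73853287 0.02251423 0.12235701]
turn [ 0.    -0.001 -0.   ] shift mm [-0.6  0.9  0.8]
turn [ 0.1   -0.001 -0.   ] shift mm [-0.6  8.8  1.2]
turn [ 0.2   -0.001 -0.   ] shift mm [-0.6 16.6  2.4]
turn [ 0.3   -0.001 -0.   ] shift mm [-0.6 24.3  4.3]
turn [ 0.35  -0.001 -0.   ] shift mm [-0.6 28.   5.6]
turn [ 0.36  -0.001 -0.   ] shift mm [-0.6 28.7  5.8]
```

Gripping at 31.8 mm, which is the across-flats width. Turning about the bolt axis in small steps.

Call:
move_arm:
  deltas:
    - [[0.03, 0, 0], [0, 2.6, 0], 20]
    - [[0.07, 0, 0], [0, 5.9, 0.2], 20]
    - [[0.11, 0, 0], [0, 9.2, 0.5], 20]
    - [[0.15, 0, 0], [0, 12.4, 0.9], 20]
    - [[0.19, 0, 0], [0, 15.5, 1.4], 20]
    - [[0.23, 0, 0], [0, 18.6, 2.1], 20]
    - [[0.27, 0, 0], [0, 21.6, 2.9], 20]
    - [[0.31, 0, 0], [0, 24.6, 3.8], 20]
    - [[0.34, 0, 0], [0, 26.8, 4.5], 20]
    - [[0.35, 0, 0], [0, 27.6, 4.8], 20]
    - [[0.35, 0, 0], [0, 27.6, 4.8], 20]
    - [[0.35, 0, 0], [0, 27.6, 4.8], 20]

```text
time: 13.1
tcp_pos: [0.5421, 0.2156, 0.2095]
tcp_rot: [0.994, 0.108, 0.001, -0.001]
wrist_force: [3.1, 10.5, -12.2]
grip_width: 0.0315
```

```bash
python3 - <<'E'
from h import *;from g import *
S=read_state();h=np.array([.5417,.2147,0.216]);st();print(S['ft_torque'])
goal(T(h,[[0,0,209]])[0],h[2],0)
for a in(-.35,-.05,0,.05):
    print(a,[((proj(n,T(h,[[-76,85*np.cos(a),130+85*np.sin(a)]]))-[130,110])*5).round(1).tolist() for n in('side',)])
cv2.imwrite('pics/g.png',cv2.resize(C['side']['frame'][110:230,130:250,::-1],(600,600),interpolation=2))
E
```

```text
13.2 [0.5421 0.2156 0.2095] F [  3.8  11.  -13. ] w 0.0315 q [ 0.16  0.57 -0.78  1.78  0.48  0.98 -2.17]
[ 2.38579540e+00 -7.43650817e-01  1.54722342e-03]
turn [-0.002 -0.002  0.   ] shift mm [-0.6  0.8  0.5]
-0.35 [[[71.7, 345.7]]]
-0.05 [[[55.9, 304.1]]]
0 [[[54.1, 297.3]]]
0.05 [[[52.7, 290.6]]]
```

View pics/g.png

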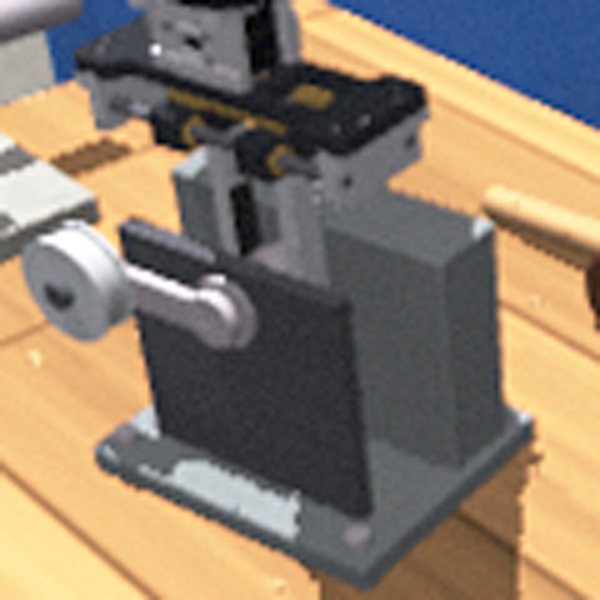

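The pulley's bolt is at about (58,297), against (54,297) predicted for level; the start picture showed the same kind of offset. I'll relax the side load a little and check again.

Call:
move_arm:
  deltas:
    - [[0, 0, 0], [0, -0.4, 0.4], 20]
    - [[0, 0, 0], [0, -0.7, 0.7], 20]
    - [[0, 0, 0], [0, -0.7, 0.7], 20]
    - [[0, 0, 0], [0, -0.7, 0.7], 20]
    - [[0, 0, 0], [0, -0.7, 0.7], 20]

```text
time: 13.7
tcp_pos: [0.5421, 0.2159, 0.2094]
tcp_rot: [0.994, 0.108, 0.001, 0.0]
wrist_force: [-3.4, 3.4, 5.6]
grip_width: 0.0317
```

```bash
python3 - <<'E'
from h import *;from g import *
S=read_state();h=np.array([.5417,.2147,0.216]);st();print(S['ft_torque'])
goal(T(h,[[0,0,209]])[0],h[2],0)
p=T(h,[[-76,85,130]]);print(((proj('side',p)-[130,145])*12).round(),((proj('top',T(h,[[-76,85,130],[-36,75,158]]))-[100,215])*10).round().tolist())
cv2.imwrite('pics/i.png',cv2.resize(C['side']['frame'][145:190,130:190,::-1],(720,540),interpolation=2))
# pulley face: bright/grey pixels centroid vs start picture
i0=cv2.resize(cv2.imread('pics/side0.png'),(512,384),interpolation=cv2.INTER_AREA)
t=i0[163:190,136:162]
r=cv2.matchTemplate(np.ascontiguousarray(C['side']['frame'][140:200,125:170,::-1]),t,cv2.TM_CCOEFF_NORMED);_,m,_,l=cv2.minMaxLoc(r)
print('match',m,np.array(l)+[125,140]-[136,163],'expected',proj('side',p)-proj('side',T(h,[[-76,85*np.cos(.35),130-85*np.sin(.35)]])))
E
```

```text
13.8 [0.5421 0.2159 0.2094] F [-2.5  4.6  6.6] w 0.0321 q [ 0.16  0.57 -0.78  1.78  0.48  0.98 -2.17]
[0.75484419 0.72390716 0.0068692 ]
turn [ 0.001 -0.002 -0.   ] shift mm [-0.6  1.1  0.4]
[[130. 294.]] [[236.0, 482.0], [207.0, 278.0]]
match 0.734718382358551 [-2 -9] expected [[-3.51881765 -9.66988911]]
```

View pics/i.png

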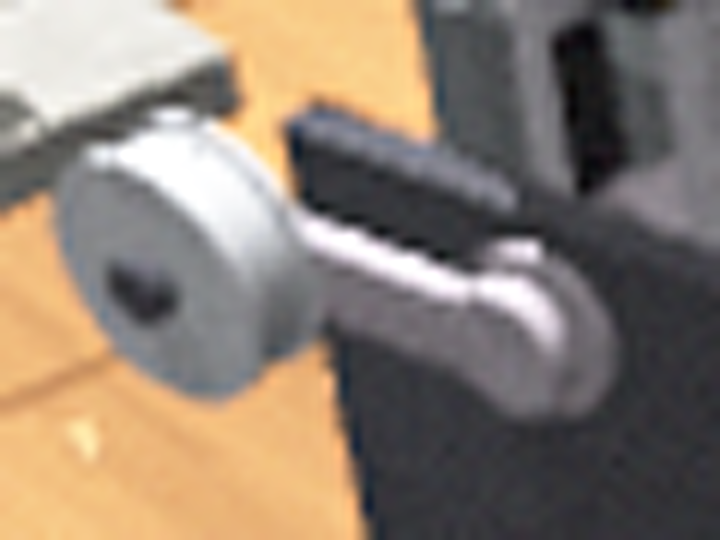

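The pulley bolt is at crop (142,288), and about (138,288) is expected for level after the start-picture offset. That's level to roughly 0.02 rad. The grip is 32 mm and the loads are small. I'll hold briefly, then hand in.

Call:
move_arm:
  deltas:
    - [[0, 0, 0], [0, 0, 0], 20]
    - [[0, 0, 0], [0, 0, 0], 20]
    - [[0, 0, 0], [0, 0, 0], 20]
    - [[0, 0, 0], [0, 0, 0], 20]
    - [[0, 0, 0], [0, 0, 0], 20]

```text
time: 14.3
tcp_pos: [0.5421, 0.2159, 0.2094]
tcp_rot: [0.994, 0.108, 0.001, 0.0]
wrist_force: [-3.8, 3.7, 6.2]
grip_width: 0.0316
```

```bash
python3 - <<'E'
from h import *;from g import *
st()
i0=cv2.imread('pics/i.png');i1=cv2.resize(C['side']['frame'][145:190,130:190,::-1],(720,540),interpolation=2)
print('shift since last (1/12 px)',cv2.phaseCorrelate(*[cv2.cvtColor(i,7).astype(np.float32)[80:420,40:340] for i in(i0,i1)]))
print(finish_job())
E
```

```text
14.4 [0.5421 0.2159 0.2094] F [-3.9  3.7  6.2] w 0.0317 q [ 0.16  0.57 -0.78  1.78  0.48  0.99 -2.17]
shift since last (1/12 px) ((0.0049202243275487945, 0.015539886282340376), 0.9136028058087384)
the job is handed in; nothing more can be done
None
```

I laid the blank flat in the tray, then gripped the bolt head and turned it 0.35 rad to level. I handed in at 14.4 s, still holding it.

- **Grip:** the opening was about 32 mm, matching the bolt head across its flats. The wrist force was about 8 N at the end and reached about 17 N while turning, before I eased the side load.
- **Level:** the tool is vertical to about 0.002 rad. In the side picture the pulley is where a level arm should put it, to about 0.02 rad. It did not move between my last two looks.
- **Weaker check:** matching the pulley against the start picture was rough (score 0.73). It gave a shift of (-2, -9) px against (-3.5, -9.7) expected. The score is low and it only reads whole pixels, so I relied on the other checks.
- **Not checked at the end:** I did not re-measure the knob, jar or mallet. The arm stayed well clear of them, and of the idler arm and pulley, and no unexpected contact force showed up.

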